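# Close the mosaic gluing press

### The arm

A 6-joint arm with a two-finger parallel gripper is mounted at the origin on the work surface. World frame = base frame: x ahead of the robot, y to its left, z up, the work surface at z = 0. Lengths are in mm, angles in degrees, forces in N, time in s.
With the tool pointing down it reaches from about 300 to 850 mm from the base axis. Payload 4.2 kg.
Tool frame: the origin (TCP) lies on the centre line of the jaws, within the pads' length; the fingertips stand 14 mm ahead of it and the grasp point (between the pads) lies 5 mm behind it; z points along the fingers, y is the line along which they close (so a half turn about z gives the same grasp; the last joint's range is limited). The gripper opens to 91 mm and grips with 3 to 60 N. Pads are 32 mm wide; open, the fingers measure 118 mm over their backs; the gripper's body (76 mm by 178 mm) begins 60 mm behind the grasp point.
Start: joints at [65.374, 18.312, 89.639, -0, 72.044, -1.146], TCP at [229.098, 527.405, 227.976] pointing down, gripper open.
Joint ranges: [-177.97, 177.97], [-48.28, 115.42], [12.27, 149.76], [-77.06, 257.06], [2.81, 150.46], [-146.56, 146.56]. Speed limits (degrees/s): [147.25, 147.25, 180, 180, 180, 180].

### API

Orientations are given as [roll, pitch, yaw] about the fixed x, y, z axes, in that order (R = Rz(yaw) Ry(pitch) Rx(roll)).
In Python, from workcell import env gives the robot as it stands.
- The arm moves only by the tool arm_command, never from a script. Its argument "motion" is a list of rows, each an object with "offset": the shift along the tool's x, y, z in m, a list of three; "spin": the turn about the tool's z in rad. In form: [{"offset": [tx, ty, tz], "spin": spin}, ...]. A call has 1 to 5 rows; each row shifts and turns the commanded pose from where the row before left it, along the tool's axes as they then stand; what a row does not reach is not made up. A row lasts 1/8 s, in which the tool goes at most 62.5 mm and 10.7 degrees, less where a joint would pass 70% of its speed; a pose out of reach is approached as far as the arm can. A call with a gripper value outside its range is refused whole. "jaw" is the finger opening in m, from 0 to 0.0912, set as the call begins (left out, the last holds). The fingers move at their own pace and stop on an object; "newtons" is the grip in N (left out, the last holds). Time passes only in rows, so rows that do not move let the fingers close. It gives the time, the measured TCP pose, the force, the opening and the grip force at its end, in the units of the state.
- env.state(): the state, without advancing time (a new reading comes with each control period).
- env.grab_frame(name): name is "scene" or "top" or "wrist"; returns (picture, depth): 384x512x3 uint8, blue, green, red; 384x512 float32, mm along the optical axis (not along the pixel's ray), 0 where there is no reading.
- env.camera_model(name): a dict with "fx", "fy", "cx", "cy" (pixels), "eye" and "rotation" of the camera in the world; the wrist camera has in their place "hand_eye" (4x4, takes a point from camera to tool coordinates, whose origin is the TCP and whose axes are the flange's). Camera axes: x right, y down, z forward; pixel columns grow to the right and rows downward; lengths in mm; the calibration is good to about 2 mm. A picture is of the moment at which its call begins: read the wrist's pose just before it. camera_model takes no time and is no camera call.
- env.job_done(): hands the job in; it is judged then, once.
Trained networks look in the newest picture that a camera, given by its name, has taken for a name from the list of things; names that differ only in an ending like _2 or _b are one class to them, and where a whole thing is asked for, a point or a joint stands for the part that bears it (a point fixed in the world has none). Each returns a list of dicts, best first, with "score" (0 to 1); they miss things now and then, are a little off and sometimes report something else, mostly with a low value. They report only what shows in the picture. A call takes as long as a camera call. They do not tell look-alikes from the thing itself.
- env.boxes_of(camera, target): "bbox" ([left, top, right, bottom] in pixels, round what is visible of it).
- env.pinpoint(camera, target): "location" ([column, row] in pixels: a listed point, or the origin of a listed thing).
The state is a dict: "time_s": time; "qpos": joint angles; "qvel": joint speeds; "effort": joint torques, N m; "ee_pos": TCP position; "ee_rot": TCP orientation; "force": force on the tool from outside, world axes, zero at the start; "torque": the same for the moment, N m; "gripper_width": finger opening in mm; "gripper_force": force on a finger pad.
Only numpy, scipy, OpenCV 4.12 (cv2) and the standard library are available. Lean on these libraries where they do the work, as an engineer would, in place of code of your own. Each camera call takes 0.05 s, during which the arm holds its last target. There are 200 camera calls.

### The job

Close the gluing press over the mosaic strip: fit the spacer frame (the plate with the window) down over the two studs until it lies flat on the bed, then fit the handled cover plate over the same studs until it lies flat on the frame. The studs differ in size, so each plate goes on only one way round; feel for its holes and keep hold of it until it is fully down, not dropping it on. Leave the two black tubes, the jar and the tub where they stand, then let go of everything.

Things in the scene. Friction and masses are not known exactly. Their poses are not given: they have to be found in the camera images.
- press: Fixed wooden press on a 62 x 200 mm (x, y) foot; bed 54 mm wide, 190 mm long, its flat top 40 mm above the table, a mosaic strip 28 x 60 mm, 8.5 mm thick, glued on its middle. Two flat-topped steel studs rise 34 mm above the bed: 14 mm thick at y = -70 mm, 20 mm thick at y = +70 mm. Origin: centre of its underside; y along its length, z up.
- bed (a point): Centre of the bed's top face, at x = y = 0 of the press, 40 mm above the table; axes as the press.
- small_stud (a point): Centre of the top of the small stud (14 mm thick), 74 mm above the table.
- large_stud (a point): Centre of the top of the large stud (20 mm thick), 74 mm above the table.
- frame: Loose spacer frame: flat aluminium plate 62 x 190 mm (x, y), 10 mm thick, with a 38 x 76 mm window in the middle and round holes 17 mm wide at y = -70 mm and 23 mm wide at y = +70 mm. 0.2 kg. Origin: centre of its underside. Lies flat on the table left or right of the press, at any yaw; can be gripped across its width at the middle. Belongs at point bed, same axes.
- cover: Loose cover plate: flat aluminium plate 62 x 190 mm (x, y), 8 mm thick, round holes 17 mm wide at y = -70 mm and 23 mm at y = +70 mm, and on its middle a solid handle rib 18 mm wide (x), 90 mm long (y), its top 42 mm above the underside. 0.35 kg. Origin: centre of its underside. Lies rib up on the side without the frame, at any yaw. Belongs 10 mm above point bed, same axes.
- tall_tube: Bystander, to be left alone: loose black mosaic tube, upright, 80 mm across, 170 mm tall. Origin: centre of its underside. It and the drum stand beyond the press, left and right, either way round.
- drum: Bystander, to be left alone: the shorter, wider black mosaic tube, loose, upright, 104 mm across, 110 mm tall. Origin: centre of its underside.
- jar: Bystander, to be left alone: loose white glue jar, 68 mm across, 85 mm tall. Origin: centre of its underside. It and the tub stand between the robot and the press, left and right, either way round.
- tub: Bystander, to be left alone: loose white plastic tub of record shards, 70 x 95 mm (x, y), 45 mm tall. Origin: centre of its underside.
Things that resemble listed ones, but are neither listed nor needed, are in the scene too. What is meant by the cover is not green, and is the larger of those in its own colour.

How it is judged (in metres and radians):
On the way, in this order (a step that is already met when the one before it is completed fails the run):
1. the frame lies flat on the bed over both studs, a finger still touching it (x of frame in the frame of bed between -0.003 and 0.003 m and y of frame in the frame of bed between -0.003 and 0.003 m and z of frame in the frame of bed between -0.002 and 0.002 m and angle between the y axis of frame and the y axis of press, either way round below 0.05 rad and angle between frame's own z axis and vertical below 0.03 rad and contact force between the fingers and frame above 0.5 N), for 0.1 s.
2. the cover lies flat on the frame over both studs, a finger still touching it (x of frame in the frame of bed between -0.003 and 0.003 m and y of frame in the frame of bed between -0.003 and 0.003 m and z of frame in the frame of bed between -0.002 and 0.002 m and angle between the y axis of each of frame, cover and the y axis of press, either way round below 0.05 rad and angle between each of frame, cover's own z axis and vertical below 0.03 rad and x of cover in the frame of bed between -0.003 and 0.003 m and y of cover in the frame of bed between -0.003 and 0.003 m and z of cover in the frame of bed between 0.008 and 0.012 m and contact force between the fingers and cover above 0.5 N), for 0.1 s.
At the end, for the whole second after the job is handed in: Frame flat on the bed and cover flat on the frame, both over both studs: each within 3 mm of the bed's centre in x and y, 2 mm in height, 0.05 rad in direction and 0.03 rad of level, at rest; the four bystanders upright within 20 mm of where they stood (x of frame in the frame of bed between -0.003 and 0.003 m and y of frame in the frame of bed between -0.003 and 0.003 m and z of frame in the frame of bed between -0.002 and 0.002 m and angle between the y axis of each of frame, cover and the y axis of press, either way round below 0.05 rad and angle between each of frame, cover's own z axis and vertical below 0.03 rad and x of cover in the frame of bed between -0.003 and 0.003 m and y of cover in the frame of bed between -0.003 and 0.003 m and z of cover in the frame of bed between 0.008 and 0.012 m and linear speed of each of frame, cover below 0.01 m/s and distance of each of tall_tube, drum, jar, tub from where it was at the start of the episode below 0.02 m and angle between each of tall_tube, drum, jar, tub's own z axis and vertical below 0.15 rad); the robot touches nothing.
It fails at once if the tall tube is pushed more than 20 mm away or tipped over (distance of tall_tube from where it was at the start of the episode above 0.02 m or angle between tall_tube's own z axis and vertical above 0.25 rad).
It fails at once if the drum is pushed more than 20 mm away or tipped over (distance of drum from where it was at the start of the episode above 0.02 m or angle between drum's own z axis and vertical above 0.25 rad).
It fails at once if the jar is pushed more than 20 mm away or tipped over (distance of jar from where it was at the start of the episode above 0.02 m or angle between jar's own z axis and vertical above 0.25 rad).
It fails at once if the tub is pushed more than 20 mm away or tipped over (distance of tub from where it was at the start of the episode above 0.02 m or angle between tub's own z axis and vertical above 0.25 rad).
It also fails if it takes over 64 s, if anything falls off the work surface, if the arm or the gripper's body presses on something with over 40 N, if the wrist force passes 120 N, or if a joint passes its speed limit or range.

## Working session

There is one attempt and no reset: what is moved stays moved. The work goes in short steps, Python scripts to look and compute and a tool call to move; the robot and the scene stay as the last step left them, time stands still between calls to the robot, and variables do not carry over. Pictures are saved under pics/ and viewed, at most 10 in all, crops included, and the job is handed in when it is done.

Besides the shell and the picture viewer there is one more tool, called after "Call:" by a JSON object that holds its "op" and its "data". arm_command: Moves the arm, as the interface text tells. Its arguments: {"type":"object","properties":{"motion":{"type":"array"},"jaw":{"type":"number"},"newtons":{"type":"number"}},"required":["motion"]}

```bash
ls; mkdir -p pics
cat > h.py <<'E'
import numpy as np, cv2
from workcell import env
def cloud(name):
    s=env.state(); im,d=env.grab_frame(name); m=env.camera_model(name)
    h,w=d.shape; u,v=np.meshgrid(np.arange(w),np.arange(h))
    p=np.stack([(u-m['cx'])/m['fx']*d,(v-m['cy'])/m['fy']*d,d],-1)
    if 'eye' in m: W=p@np.array(m['rotation']).T+np.array(m['eye'])
    else:
        from scipy.spatial.transform import Rotation as R
        H=np.array(m['hand_eye']); T=p@H[:3,:3].T+H[:3,3]
        W=T@R.from_euler('xyz',s['ee_rot'],degrees=True).as_matrix().T+np.array(s['ee_pos'])
    W[d<=0]=np.nan
    return im,d,W,m
E
python3 - <<'E'
from h import *
print(env.state())
for c in ['top','scene','wrist']:
    im,d,W,m=cloud(c); np.savez(f'{c}.npz',im=im,d=d,W=W); cv2.imwrite(f'pics/{c}.png',im)
    print(c,{k:np.round(v,3).tolist() for k,v in m.items()})
    if c!='wrist':
      for t in ['press','frame','cover','tall_tube','drum','jar','tub','small_stud','large_stud']:
        b=env.pinpoint(c,t)[:3]
        for x in b:
            u,v=[int(round(q)) for q in x['location']]
            print(c,t,round(x['score'],2),u,v,W[min(v,383),min(u,511)].round())
a=cv2.imread('pics/top.png');b=cv2.imread('pics/scene.png')
E
```

```text
pics
{'time_s': 0.0, 'qpos': array([ 6.53750922e+01,  1.83531223e+01,  8.97060116e+01,  1.06289095e-03,
        7.20443530e+01, -1.14683148e+00]), 'qvel': array([ 0.08756549,  0.04845382, -0.06360124,  0.02268182,  0.09231942,
        0.14975036]), 'effort': array([ 6.48019450e-04, -4.12464058e+01, -2.31977212e+01,  7.28400098e-02,
        4.55068960e-02, -1.37370989e-04]), 'ee_pos': array([228.88191946, 526.96083531, 227.10808876]), 'ee_rot': array([-1.79896554e+02, -3.08158299e-03,  1.56521592e+02]), 'force': array([ 0.31355641, -0.73772222,  0.45952051]), 'torque': array([ 0.03263327,  0.01137523, -0.05478451]), 'gripper_force': 0.0, 'gripper_width': 91.08297089758693}Traceback (most recent call last):
  File "<stdin>", line 4, in <module>
  File "h.py", line 7, in cloud
    if 'eye' in m: W=p@np.array(m['rotation']).T+np.array(m['eye'])
                     ~~~~~~~~~~~~~~~~~~~~~~~~~~~^~~~~~~~~~~~~~~~~~~
ValueError: operands could not be broadcast together with shapes (384,512) (3,)
```

```bash
sed -i "s/^import numpy.*/&\nfrom scipy.spatial.transform import Rotation as R/; s/^        from scipy.*//; s/np.array(m\['rotation'\]).T/R.from_euler('xyz',m['rotation'],degrees=True).as_matrix().T/" h.py
cat > look.py <<'E'
from h import *
for c in ['top','scene','wrist']:
    im,d,W,m=cloud(c); np.savez(f'{c}.npz',im=im,d=d,W=W); cv2.imwrite(f'pics/{c}.png',im)
    print(c,{k:np.round(v,3).tolist() for k,v in m.items()})
    if c!='wrist':
      print('table z median',np.nanmedian(W[...,2]))
      for t in ['press','frame','cover','tall_tube','drum','jar','tub','small_stud','large_stud']:
        b=env.pinpoint(c,t)[:3]
        for x in b:
            u,v=[int(round(q)) for q in x['location']]
            print(c,t,round(x['score'],2),u,v,W[min(v,383),min(u,511)].round())
E
python3 look.py
```

```text
top {'fx': 499.314, 'fy': 499.314, 'cx': 253.262, 'cy': 191.165, 'eye': [309.778, 15.464, 1525.903], 'rotation': [-170.229, -0.312, -90.778]}
table z median 0.7586344373157772
top press 0.57 244 205 [522.  32.  52.]
top frame 0.93 341 189 [ 576. -269.    1.]
top cover 0.89 136 276 [318. 353.  30.]
top cover 0.75 145 128 [770. 337.  32.]
top cover 0.56 164 196 [553. 272.  48.]
top tall_tube 0.72 203 144 [687. 146. 142.]
top drum 0.84 305 142 [ 697. -149.  113.]
top jar 0.8 204 253 [380. 148.  86.]
top tub 0.71 305 245 [ 403. -151.    9.]
top small_stud 0.56 267 204 [526. -37.  36.]
top small_stud 0.31 304 143 [ 694. -146.  114.]
top large_stud 0.82 223 194 [553.  94.  71.]
scene {'fx': 391.244, 'fy': 391.244, 'cx': 254.981, 'cy': 194.31, 'eye': [874.987, -463.082, 987.202], 'rotation': [-146.513, 0.883, 32.943]}
table z median -0.22948851762339473
scene press 0.73 234 208 [511. -32.  75.]
scene frame 0.97 203 300 [ 571. -268.    0.]
scene cover 0.76 254 113 [324. 354.  10.]
scene cover 0.57 302 157 [560. 271.  10.]
scene cover 0.57 374 173 [779. 328.  18.]
scene tall_tube 0.88 335 204 [737. 129.  72.]
scene drum 0.97 277 296 [ 743. -191.  110.]
scene jar 0.79 234 160 [397. 128.  38.]
scene tub 0.85 179 234 [ 407. -158.   19.]
scene small_stud 0.97 230 205 [465.   5.  -0.]
scene small_stud 0.59 254 202 [538.  25.  52.]
scene large_stud 0.71 269 182 [545.  94.  73.]
scene large_stud 0.29 254 201 [535.  30.  47.]
wrist {'fx': 340.095, 'fy': 340.095, 'cx': 257.036, 'cy': 186.573, 'hand_eye': [[-0.0, -0.964, -0.266, 74.875], [1.0, -0.0, -0.0, -0.088], [0.0, -0.266, 0.964, -157.144], [0.0, 0.0, 0.0, 1.0]]}
```

View pics/top.png

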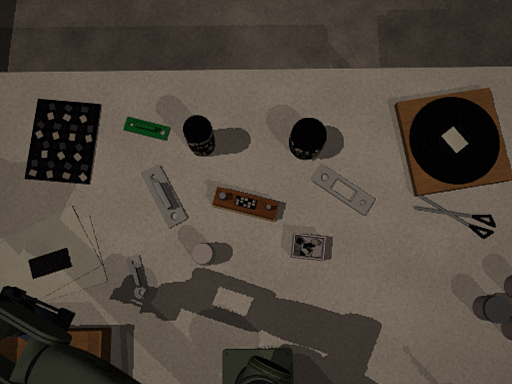

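View pics/scene.png

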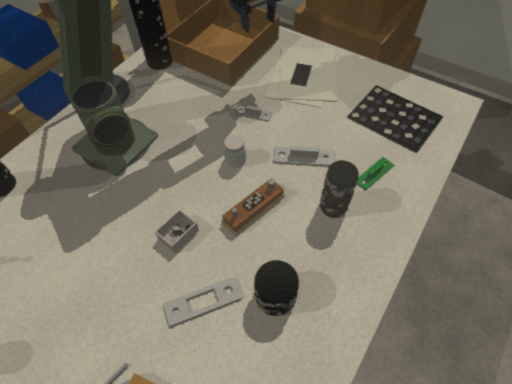

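```bash
cat > m.py <<'E'
from h import *
for c in ['top','scene']:
    z=np.load(c+'.npz'); W=z['W']
    for n,ctr,lo,hi in [('frame',(578,-270),5,16),('cover',(560,271),4,14),('rib',(560,271),30,50),('press',(535,20),34,46),('studs',(535,20),64,82)]:
        q=(abs(W[...,0]-ctr[0])<130)&(abs(W[...,1]-ctr[1])<130)&(W[...,2]>lo)&(W[...,2]<hi)
        q=cv2.morphologyEx(q.astype(np.uint8),cv2.MORPH_OPEN,np.ones((2,2)))
        nc,l,st,ce=cv2.connectedComponentsWithStats(q)
        o=[i for i in np.argsort(-st[1:,4])+1 if st[i,4]>8][:4 if n in('studs',) else 1]
        for i in o:
            P=W[l==i]; r=cv2.minAreaRect(P[:,:2].astype(np.float32))
            print(c,n,st[i,4],np.round(r[0],1),np.round(r[1],1),round(r[2],1),'z',np.median(P[:,2]).round(1))
def ortho(c,ctr,zp,s=3,half=110):
    m=env.camera_model(c); im=cv2.imread(f'pics/{c}.png')
    g=np.arange(-half,half,1/s); X,Y=np.meshgrid(ctr[0]-g,ctr[1]-g,indexing='ij') # rows: -x down, cols: -y right
    P=np.stack([X,Y,np.full_like(X,zp)],-1)-np.array(m['eye'])
    C=P@R.from_euler('xyz',m['rotation'],degrees=True).as_matrix()
    u=C[...,0]/C[...,2]*m['fx']+m['cx'];v=C[...,1]/C[...,2]*m['fy']+m['cy']
    return cv2.remap(im,u.astype(np.float32),v.astype(np.float32),cv2.INTER_CUBIC)
t=[]
for c in ['top','scene']:
    t.append(np.hstack([cv2.resize(ortho(c,a,b,1.2),(264,264)) for a,b in [((578,-270),10),((560,271),8),((535,20),74)]]))
cv2.imwrite('pics/ortho.png',np.vstack(t))
E
python3 m.py
```

```text
top frame 744 [ 564.7 -276.5] [192.2  59.2] 52.6 z nan
top cover 717 [554.6 277.1] [191.1  63.4] 29.2 z nan
top rib 182 [557.  276.6] [86.1 16.8] 27.7 z nan
top press 714 [528.3  24.5] [190.2  54.6] 76.3 z nan
top studs 39 [545.9  93.5] [13.8 17.9] 11.0 z 72.8
top studs 20 [510.8 -42.3] [10.7 14.2] 5.7 z 71.6
scene frame 1321 [ 573.  -272.1] [190.5  60.6] 54.8 z nan
scene cover 617 [596.2 225.4] [189.3 193.9] 30.4 z nan
scene rib 188 [567.1 283.8] [98.9 36.7] 44.6 z 39.0
scene press 807 [545.3  35.5] [209.5  49. ] 69.3 z nan
scene studs 43 [548.9 104.9] [14.3 35.6] 11.4 z 72.1
scene studs 28 [514.9 -32.2] [ 8.8 24. ] 1.6 z 69.2
```

View pics/ortho.png

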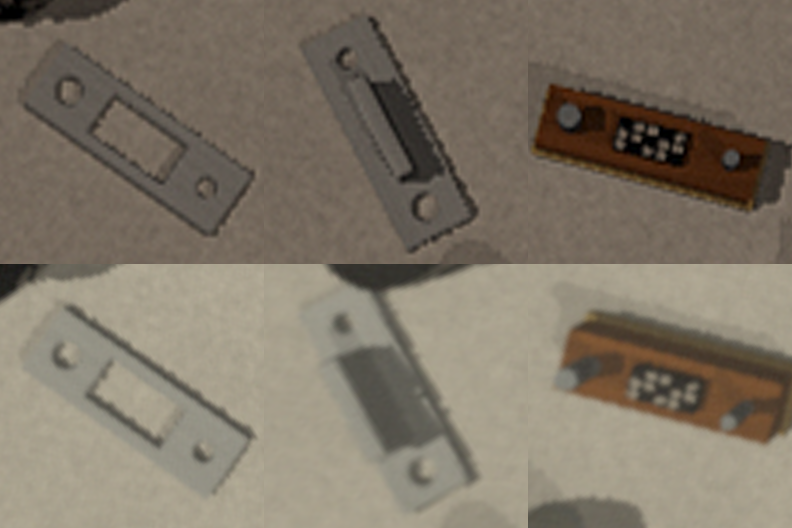

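```bash
cat > plan.py <<'E'
import sys,math
from h import *
# plan.py x y z yaw n : rows from measured pose
def plan(tgt,n,start=None):
    s=env.state()
    p=np.array(s['ee_pos']) if start is None else np.array(start[:3],float)
    y=math.radians(s['ee_rot'][2] if start is None else start[3])
    t=np.array(tgt[:3],float); dy=(math.radians(tgt[3])-y+math.pi)%(2*math.pi)-math.pi
    sp=round(-dy/n,4); p0=p.copy()
    for k in range(n):
        g=p0+(t-p0)*(k+1)/n
        d=(g-p)/1000; c,si=math.cos(y),math.sin(y)
        o=[round(c*d[0]+si*d[1],4),round(si*d[0]-c*d[1],4),round(-d[2],4)]
        print('{"offset":%s,"spin":%s}'%(o,sp), end=',\n' if k%5==4 else ',')
        w=np.array([c*o[0]+si*o[1],si*o[0]-c*o[1],-o[2]])*1000; p=p+w; y-=sp
    print('end',p.round(1),round(math.degrees(y),2)); return [*p,math.degrees(y)]
if __name__=='__main__':
    a=[float(x) for x in sys.argv[1:]]; e=None
    while a: e=plan(a[:4],int(a[4]),e); a=a[5:]
E
python3 plan.py 528 25 240 76 11
```

```text
{"offset":[np.float64(-0.0431), np.float64(-0.0311), np.float64(-0.0011)],"spin":0.1278},{"offset":[np.float64(-0.0467), np.float64(-0.0253), np.float64(-0.0011)],"spin":0.1278},{"offset":[np.float64(-0.0496), np.float64(-0.0191), np.float64(-0.0011)],"spin":0.1278},{"offset":[np.float64(-0.0516), np.float64(-0.0127), np.float64(-0.0011)],"spin":0.1278},{"offset":[np.float64(-0.0528), np.float64(-0.006), np.float64(-0.0011)],"spin":0.1278},
{"offset":[np.float64(-0.0532), np.float64(0.0008), np.float64(-0.001)],"spin":0.1278},{"offset":[np.float64(-0.0526), np.float64(0.0075), np.float64(-0.0011)],"spin":0.1278},{"offset":[np.float64(-0.0512), np.float64(0.0142), np.float64(-0.0011)],"spin":0.1278},{"offset":[np.float64(-0.049), np.float64(0.0206), np.float64(-0.0011)],"spin":0.1278},{"offset":[np.float64(-0.046), np.float64(0.0267), np.float64(-0.0011)],"spin":0.1278},
{"offset":[np.float64(-0.0422), np.float64(0.0323), np.float64(-0.0011)],"spin":0.1278},end [528.  25. 240.] 75.97
```

Call:
{"op": "arm_command", "data": {"motion": [{"offset": [-0.043, -0.031, -0.001], "spin": 0.128}, {"offset": [-0.047, -0.025, -0.001], "spin": 0.128}, {"offset": [-0.05, -0.019, -0.001], "spin": 0.128}, {"offset": [-0.052, -0.013, -0.001], "spin": 0.128}, {"offset": [-0.053, -0.006, -0.001], "spin": 0.128}], "jaw": 0.091}}

```text
time_s: 1.72
ee_pos: [366.5, 297.0, 233.2]
ee_rot: [179.9, -0.0, 119.6]
force: [0.7, 0.9, 0.7]
gripper_width: 90.8
gripper_force: 0.0
```

Call:
{"op": "arm_command", "data": {"motion": [{"offset": [-0.053, 0.001, -0.001], "spin": 0.128}, {"offset": [-0.053, 0.008, -0.001], "spin": 0.128}, {"offset": [-0.051, 0.014, -0.001], "spin": 0.128}, {"offset": [-0.049, 0.021, -0.001], "spin": 0.128}, {"offset": [-0.046, 0.027, -0.001], "spin": 0.128}]}}

```text
time_s: 2.35
ee_pos: [503.3, 68.5, 238.2]
ee_rot: [180.0, -0.0, 82.9]
force: [0.7, -0.1, 0.2]
gripper_width: 91.1
gripper_force: 0.0
```

Call:
{"op": "arm_command", "data": {"motion": [{"offset": [-0.042, 0.032, -0.001], "spin": 0.128}, {"offset": [0, 0, 0], "spin": 0}, {"offset": [0, 0, 0], "spin": 0}, {"offset": [0, 0, 0], "spin": 0}]}}

```text
time_s: 2.85
ee_pos: [528.6, 25.7, 239.0]
ee_rot: [-180.0, -0.0, 76.0]
force: [0.3, 0.7, -0.3]
gripper_width: 90.9
gripper_force: 0.0
```

```bash
cat > w.py <<'E'
import sys
from h import *
im,d,W,m=cloud('wrist'); n=sys.argv[1]
np.savez(n+'.npz',im=im,d=d,W=W,s=str(env.state()['ee_pos']))
cv2.imwrite(f'pics/{n}.png',im); s=env.state(); print(s['ee_pos'],s['ee_rot'],s['force'],'table',np.nanpercentile(W[...,2],[2,50,98]))
for a in sys.argv[2:]:
    lo,hi=map(float,a.split(','))
    q=cv2.morphologyEx(((W[...,2]>lo)&(W[...,2]<hi)).astype(np.uint8),cv2.MORPH_OPEN,np.ones((3,3)))
    nc,l,st,ce=cv2.connectedComponentsWithStats(q)
    for i in [i for i in np.argsort(-st[1:,4])+1 if st[i,4]>60][:4]:
        P=W[l==i]; r=cv2.minAreaRect(P[:,:2].astype(np.float32))
        print(a,st[i,4],'px',ce[i].round(),np.round(r[0],1),np.round(r[1],1),round(r[2],1),'z',np.median(P[:,2]).round(1))
E
python3 w.py w1 33,46 64,84
```

```text
[528.69236617  25.74085207 239.0724394 ] [-1.79993413e+02 -1.62331746e-02  7.59689407e+01] [ 0.1435269  0.3577431 -0.3940585] table [ -1.08800904   1.44060322 345.73886936]
33,46 6792 px [259. 153.] [531.5  28.7] [190.4  54.1] 75.3 z 40.4
33,46 635 px [178. 306.] [ 400.2 -137.3] [58.3 70.1] 83.3 z 41.6
33,46 302 px [111.  82.] [404.4 143.4] [56.4 15.2] 65.5 z 40.0
33,46 145 px [393.  10.] [690.3 141.3] [ 3.5 22.1] 27.8 z 40.1
64,84 435 px [90. 79.] [400.7 146.4] [49.8 15.2] 68.5 z 76.2
64,84 386 px [260.  94.] [549.4  96.5] [19.8 18.5] 75.6 z 74.3
64,84 380 px [422.   9.] [704.9 129.5] [ 7.9 38. ] 57.0 z 73.4
64,84 177 px [258. 234.] [514. -38.] [13.6 12.5] 76.4 z 74.0
```

View pics/w1.png

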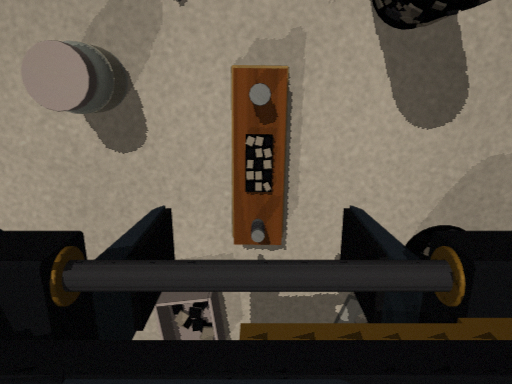

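```bash
sed -i 's/o=\[round(\(.*\),4),round(\(.*\),4),round(-d\[2\],4)\]/o=[float(v) for v in np.round([\1,\2,-d[2]],4)]/' plan.py; python3 plan.py 567 -274 200 52.8 6
```

```text
{"offset":[-0.0469, 0.0183, 0.0065],"spin":0.0674},{"offset":[-0.0456, 0.0214, 0.0065],"spin":0.0674},{"offset":[-0.044, 0.0245, 0.0065],"spin":0.0674},{"offset":[-0.0423, 0.0273, 0.0065],"spin":0.0674},{"offset":[-0.0404, 0.0302, 0.0066],"spin":0.0674},
{"offset":[-0.0382, 0.0328, 0.0065],"spin":0.0674},end [ 567. -274.  200.] 52.8
```

Call:
{"op": "arm_command", "data": {"motion": [{"offset": [-0.047, 0.018, 0.0065], "spin": 0.067}, {"offset": [-0.0455, 0.0215, 0.0065], "spin": 0.067}, {"offset": [-0.044, 0.0245, 0.0065], "spin": 0.067}, {"offset": [-0.0425, 0.0275, 0.0065], "spin": 0.067}, {"offset": [-0.0405, 0.03, 0.0065], "spin": 0.068}]}}

```text
time_s: 3.52
ee_pos: [560.8, -225.8, 206.5]
ee_rot: [180.0, -0.0, 56.6]
force: [0.8, -0.1, 0.1]
gripper_width: 91.2
gripper_force: 0.0
```

Call:
{"op": "arm_command", "data": {"motion": [{"offset": [-0.038, 0.033, 0.0065], "spin": 0.068}, {"offset": [0, 0, 0], "spin": 0}, {"offset": [0, 0, 0], "spin": 0}, {"offset": [0, 0, 0], "spin": 0}]}}

```text
time_s: 4.03
ee_pos: [567.3, -273.7, 200.4]
ee_rot: [180.0, -0.0, 52.8]
force: [0.5, 0.0, 0.6]
gripper_width: 91.2
gripper_force: 0.0
```

```bash
python3 w.py w2 5,16
```

```text
[ 567.36842206 -273.79489657  200.48249298] [ 1.79978875e+02 -2.47269394e-02  5.28267887e+01] [-0.12675577  0.24602384 -0.04414512] table [ -1.01494134   1.42744683 307.11864488]
5,16 7629 px [261. 157.] [ 572.4 -274.7] [190.3  62.1] 54.8 z 10.3
5,16 799 px [76. 28.] [509. -58.] [22.  62.1] 74.6 z 11.8
5,16 697 px [ 35. 186.] [ 375.5 -153.9] [87.4 20.8] 83.0 z 10.6
5,16 476 px [ 86. 159.] [ 431.9 -161.5] [94.1  2.3] 82.8 z 10.8
```

View pics/w2.png

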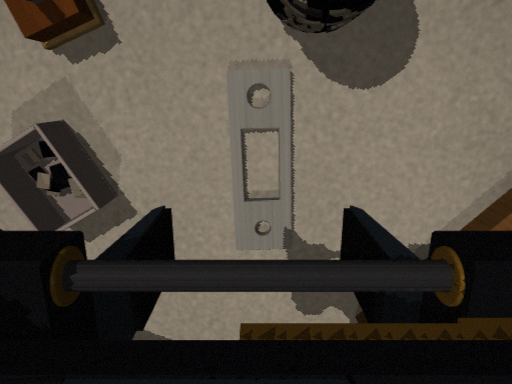

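```bash
python3 plan.py 571.5 -275 60 54.8 4 571.5 -275 16.5 54.8 2
```

```text
{"offset":[0.0004, 0.001, 0.0351],"spin":-0.0086},{"offset":[0.0004, 0.001, 0.0351],"spin":-0.0086},{"offset":[0.0003, 0.001, 0.0352],"spin":-0.0086},{"offset":[0.0004, 0.001, 0.0351],"spin":-0.0086},end [ 571.5 -275.    60. ] 54.8
{"offset":[-0.0, 0.0, 0.0217],"spin":-0.0},{"offset":[-0.0, 0.0, 0.0218],"spin":-0.0},end [ 571.5 -275.    16.5] 54.8
```

Call:
{"op": "arm_command", "data": {"motion": [{"offset": [0.0004, 0.001, 0.035], "spin": -0.0086}, {"offset": [0.0004, 0.001, 0.035], "spin": -0.0086}, {"offset": [0.0004, 0.001, 0.035], "spin": -0.0086}, {"offset": [0.0004, 0.001, 0.035], "spin": -0.0086}, {"offset": [0, 0, 0.02], "spin": 0}]}}

```text
time_s: 4.7
ee_pos: [570.8, -274.9, 38.4]
ee_rot: [-179.9, 0.0, 54.8]
force: [0.7, -0.1, 0.7]
gripper_width: 91.3
gripper_force: 0.0
```

Call:
{"op": "arm_command", "data": {"motion": [{"offset": [0, 0, 0.015], "spin": 0}, {"offset": [0, 0, 0.009], "spin": 0}, {"offset": [0, 0, 0], "spin": 0}, {"offset": [0, 0, 0], "spin": 0}]}}

```text
time_s: 5.2
ee_pos: [571.9, -276.7, 16.8]
ee_rot: [179.9, -0.0, 54.7]
force: [0.2, -0.5, -0.3]
gripper_width: 90.9
gripper_force: 0.0
```

Call:
{"op": "arm_command", "data": {"motion": [{"offset": [0, 0, 0], "spin": 0}, {"offset": [0, 0, 0], "spin": 0}, {"offset": [0, 0, 0], "spin": 0}, {"offset": [0, 0, 0], "spin": 0}], "jaw": 0.05, "newtons": 35}}

```text
time_s: 5.7
ee_pos: [571.2, -276.4, 16.1]
ee_rot: [-180.0, -0.0, 54.7]
force: [-0.7, 0.3, 1.9]
gripper_width: 61.4
gripper_force: 35.0
```

Call:
{"op": "arm_command", "data": {"motion": [{"offset": [0, 0, -0.02], "spin": 0}, {"offset": [0, 0, -0.04], "spin": 0}, {"offset": [0, 0, -0.04], "spin": 0}, {"offset": [0, 0, -0.025], "spin": 0}, {"offset": [0, 0, 0], "spin": 0}]}}

```text
time_s: 6.32
ee_pos: [572.4, -277.0, 142.7]
ee_rot: [179.7, -0.0, 54.7]
force: [0.6, -0.3, -2.0]
gripper_width: 61.5
gripper_force: 35.0
```

Call:
{"op": "arm_command", "data": {"motion": [{"offset": [0, 0, 0], "spin": 0}, {"offset": [0, 0, 0], "spin": 0}]}}

```text
time_s: 6.58
ee_pos: [570.5, -276.1, 139.0]
ee_rot: [-179.8, 0.0, 54.7]
force: [0.1, 0.7, -2.5]
gripper_width: 61.7
gripper_force: 35.0
```

```bash
python3 w.py w3 120,150; python3 plan.py 531.6 29 141 75.3 6
```

```text
[ 570.63092192 -276.11953672  139.20075654] [-1.79824820e+02  2.13813957e-02  5.46724235e+01] [-0.24800466 -0.0419439  -1.08397142] table [ -0.88065752  17.19256076 245.68502157]
120,150 20884 px [257. 135.] [ 594.9 -242. ] [110.7  80.8] 54.7 z 133.2
120,150 3406 px [258. 307.] [ 548.1 -308.2] [20.6 62.1] 54.6 z 133.1
{"offset":[0.0377, -0.0347, -0.0003],"spin":-0.06},{"offset":[0.0398, -0.0324, -0.0003],"spin":-0.06},{"offset":[0.0416, -0.0299, -0.0003],"spin":-0.06},{"offset":[0.0433, -0.0274, -0.0003],"spin":-0.06},{"offset":[0.0449, -0.0248, -0.0003],"spin":-0.06},
{"offset":[0.0463, -0.022, -0.0003],"spin":-0.06},end [531.6  29.  141. ] 75.3
```

View pics/w3.png

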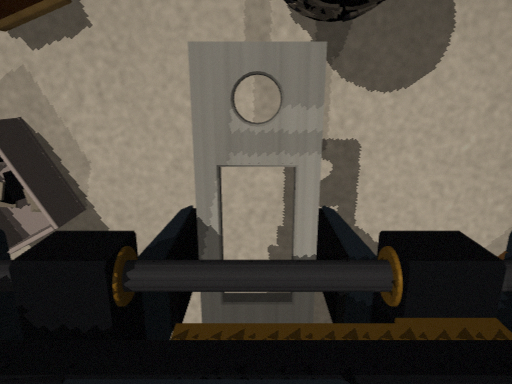

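```bash
cat > hole.py <<'E'
import sys
from h import *
def hole(n,seed):
    im=cv2.imread(f'pics/{n}.png'); d=np.load(n+'.npz')['d']; m=env.camera_model('wrist'); H=np.array(m['hand_eye'])
    u,v=np.meshgrid(np.arange(512),np.arange(384))
    p=np.stack([(u-m['cx'])/m['fx']*d,(v-m['cy'])/m['fy']*d,d],-1); T=p@H[:3,:3].T+H[:3,3]
    zt=np.median(T[seed[1]-45:seed[1]-40,seed[0]-20:seed[0]+20,2])
    # rays to plane z=zt
    r=np.stack([(u-m['cx'])/m['fx'],(v-m['cy'])/m['fy'],np.ones_like(d)],-1)@H[:3,:3].T
    Q=r*((zt-H[2,3])/r[...,2])[...,None]+H[:3,3]
    low=((T[...,2]>zt+4)&(d>0)).astype(np.uint8)
    nc,l,st,ce=cv2.connectedComponentsWithStats(low)
    k=l[seed[1],seed[0]]
    P=Q[l==k][:,:2].astype(np.float32)
    (c,rad)=cv2.minEnclosingCircle(P); mn=P.mean(0)
    print(n,'top z',zt.round(1),'hole ctr tool',np.round(c,1),'dia',round(2*rad,1),'mean',mn.round(1),'area dia',round(2*np.sqrt(st[k,4]*np.abs(np.cross(Q[101,100]-Q[100,100],Q[100,101]-Q[100,100])[2])/np.pi),1))
    pl=abs(T[...,2]-zt)<3
    E=Q[pl&(v<200)]; print('plate x max',np.percentile(E[:,0],[99.9]).round(1),'y at x~85:',np.percentile(E[(E[:,0]>50)&(E[:,0]<90)][:,1],[.2,99.8]).round(1))
    # window edge
    col=Q[:,seed[0],:]; w=pl[:,seed[0]]
    print('edges on col',[(i,col[i,0].round(1)) for i in range(1,230) if w[i]!=w[i-1]])
if __name__=='__main__': hole(sys.argv[1],(int(sys.argv[2]),int(sys.argv[3])))
E
python3 hole.py w3 257 98
python3 - <<'E'
from h import *
# studs in tool coords from w1
p=np.array([528.69,25.74]);y=np.radians(75.97)
for n,a in [('L',(549.4,96.5)),('S',(514,-38))]:
    d=np.array(a)-p; print(n,d@[np.cos(y),np.sin(y)],d@[np.sin(y),-np.cos(y)])
E
```

```text
w3 top z 5.6 hole ctr tool [72.1  0.4] dia 22.5 mean [72.2  0.3] area dia 22.3
plate x max [97.] y at x~85: [-30.6  31.2]
edges on col [(41, np.float64(97.0)), (74, np.float64(83.0)), (124, np.float64(60.6)), (167, np.float64(39.8))]
L 73.6698764065027 2.93785810593614
S -65.39986251859264 1.20070085749223
```

Call:
{"op": "arm_command", "data": {"motion": [{"offset": [0.038, -0.0345, 0], "spin": -0.06}, {"offset": [0.04, -0.0325, 0], "spin": -0.06}, {"offset": [0.0415, -0.03, 0], "spin": -0.06}, {"offset": [0.0435, -0.0275, 0], "spin": -0.06}, {"offset": [0.045, -0.025, 0], "spin": -0.06}]}}

```text
time_s: 7.25
ee_pos: [538.3, -20.0, 140.2]
ee_rot: [-179.9, 0.0, 72.0]
force: [0.2, -0.4, -1.6]
gripper_width: 61.4
gripper_force: 35.0
```

Call:
{"op": "arm_command", "data": {"motion": [{"offset": [0.046, -0.022, 0], "spin": -0.06}, {"offset": [0, 0, 0], "spin": 0}, {"offset": [0, 0, 0], "spin": 0}, {"offset": [0, 0, 0], "spin": 0}]}}

```text
time_s: 7.75
ee_pos: [532.5, 28.0, 140.7]
ee_rot: [-180.0, 0.0, 75.2]
force: [-0.2, -0.1, -1.3]
gripper_width: 61.5
gripper_force: 35.0
```

```bash
python3 w.py w4 64,84
```

```text
[532.42779317  27.91755512 140.71082643] [-1.79985053e+02  9.81177434e-03  7.51956419e+01] [-0.79827093  0.2563109  -1.46605867] table [ -0.84268623  49.32739251 247.41615459]
64,84 1209 px [12. 84.] [399.8 145.8] [48.8 17.1] 67.4 z 75.2
64,84 786 px [255.  99.] [549.2  96.6] [19.3 19.9] 29.4 z 74.4
```

View pics/w4.png

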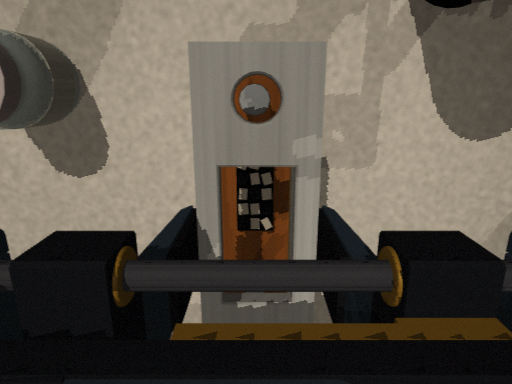

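Call:
{"op": "arm_command", "data": {"motion": [{"offset": [-0.0014, -0.0017, 0.015], "spin": 0}, {"offset": [0, 0, 0.018], "spin": 0}, {"offset": [0, 0, 0.009], "spin": 0}, {"offset": [0, 0, 0], "spin": 0}, {"offset": [0, 0, 0], "spin": 0}]}}

```text
time_s: 8.43
ee_pos: [530.7, 28.0, 99.3]
ee_rot: [180.0, -0.0, 75.3]
force: [-0.3, -0.4, -2.0]
gripper_width: 61.8
gripper_force: 35.0
```

```bash
cat > stud.py <<'E'
import sys
from h import *
n,hi=sys.argv[1],float(sys.argv[2])   # plate hole circle vs stud top circle (tool coords), stud world z 74
s=env.state(); im,d,W,m=cloud('wrist'); cv2.imwrite(f'pics/{n}.png',im); np.savez(n+'.npz',im=im,d=d,W=W)
H=np.array(m['hand_eye']);u,v=np.meshgrid(np.arange(512),np.arange(384))
T=np.stack([(u-m['cx'])/m['fx']*d,(v-m['cy'])/m['fy']*d,d],-1)@H[:3,:3].T+H[:3,3]
zs=np.array(s['ee_pos'])[2]-74
b=(abs(T[...,0]-72)<16)&(abs(T[...,1])<16)
q=(b&(abs(T[...,2]-zs)<2.5)&(d>0)).astype(np.uint8)
q=cv2.morphologyEx(q,cv2.MORPH_OPEN,np.ones((3,3)))
P=T[q>0]; c,r=cv2.minEnclosingCircle(P[:,:2].astype(np.float32))
print(s['ee_pos'].round(1),s['ee_rot'].round(2),s['force'].round(1),'stud',np.round(c,1),P.mean(0).round(1),'dia',round(2*r,1))
print('zs',round(zs,1))
E
python3 stud.py w5 0; python3 hole.py w5 257 80
```

```text
[530.7  28.   99.3] [ 1.7995e+02 -2.0000e-02  7.5290e+01] [-0.3 -0.4 -2. ] stud [71.1  0.2] [71.2  0.2 24.9] dia 19.7
zs 25.3
w5 top z 98.9 hole ctr tool [-65.6  -0.9] dia 531.2 mean [-8.1 -1. ] area dia 359.3
plate x max [135.5] y at x~85: [-165.2  187.1]
edges on col [(41, np.float64(109.7))]
```

View pics/w5.png

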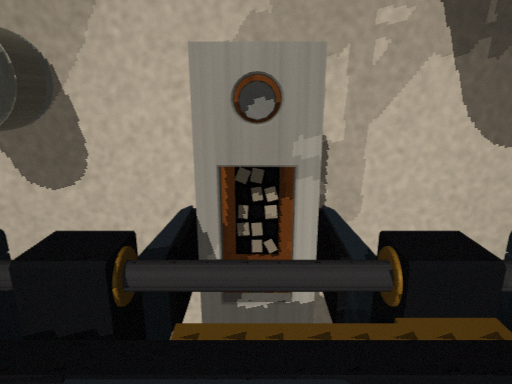

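Call:
{"op": "arm_command", "data": {"motion": [{"offset": [-0.0009, 0.0, 0.004], "spin": 0}, {"offset": [0, 0, 0.004], "spin": 0}, {"offset": [0, 0, 0.003], "spin": 0}, {"offset": [0, 0, 0.003], "spin": 0}, {"offset": [0, 0, 0], "spin": 0}]}}

```text
time_s: 9.1
ee_pos: [529.9, 27.3, 84.6]
ee_rot: [-180.0, 0.0, 75.3]
force: [0.9, 0.6, -1.0]
gripper_width: 61.5
gripper_force: 35.0
```

Call:
{"op": "arm_command", "data": {"motion": [{"offset": [0, 0, 0.006], "spin": 0}, {"offset": [0, 0, 0.006], "spin": 0}, {"offset": [0, 0, 0.006], "spin": 0}, {"offset": [0, 0, 0.006], "spin": 0}, {"offset": [0, 0, 0], "spin": 0}]}}

```text
time_s: 9.72
ee_pos: [529.6, 27.2, 60.3]
ee_rot: [-179.9, 0.0, 75.3]
force: [0.0, -0.1, -1.2]
gripper_width: 61.4
gripper_force: 35.0
```

Call:
{"op": "arm_command", "data": {"motion": [{"offset": [0, 0, 0.002], "spin": 0}, {"offset": [0, 0, 0.002], "spin": 0}, {"offset": [0, 0, 0.0015], "spin": 0}, {"offset": [0, 0, 0], "spin": 0}]}}

```text
time_s: 10.22
ee_pos: [530.2, 27.3, 56.1]
ee_rot: [180.0, -0.0, 75.3]
force: [-1.6, -0.6, 3.3]
gripper_width: 61.8
gripper_force: 35.0
```

Call:
{"op": "arm_command", "data": {"motion": [{"offset": [0, 0, 0.001], "spin": 0}, {"offset": [0, 0, 0.0005], "spin": 0}, {"offset": [0, 0, 0], "spin": 0}, {"offset": [0, 0, 0], "spin": 0}]}}

```text
time_s: 10.72
ee_pos: [530.2, 27.3, 56.0]
ee_rot: [180.0, -0.0, 75.3]
force: [-4.1, -0.5, 15.0]
gripper_width: 61.7
gripper_force: 35.0
```

```bash
python3 w.py w6 46,56 68,80; python3 hole.py w6 257 92
```

```text
[530.1339035   27.26795947  56.01506671] [ 1.79955524e+02 -1.97187885e-02  7.53008063e+01] [-3.1843836  -0.09424924 15.22904193] table [ -0.79598203  45.29418564 162.75366316]
46,56 19631 px [257. 131.] [541.1  68.9] [108.4  78.9] 75.8 z 50.4
46,56 4270 px [258. 220.] [533.3  37.4] [43.6 28. ] 75.2 z 49.2
46,56 3029 px [257. 309.] [520.6 -10.4] [20.8 62.2] 75.1 z 50.3
68,80 1988 px [258.  99.] [548.9  96.9] [20.  19.9] 75.5 z 74.3
68,80 410 px [181. 236.] [501.7  46.2] [ 8.6 20.3] 17.2 z 74.1
68,80 406 px [335. 235.] [564.8  29.8] [19.9  8.8] 41.9 z 74.1
w6 top z 5.6 hole ctr tool [-15.6  -0.6] dia 336.7 mean [-17.7  -0.5] area dia 161.7
plate x max [96.9] y at x~85: [-30.6  31.1]
edges on col [(41, np.float64(96.9)), (74, np.float64(83.0)), (126, np.float64(59.6)), (167, np.float64(39.8)), (181, np.float64(32.7)), (218, np.float64(13.3)), (219, np.float64(12.7))]
```

View pics/w6.png

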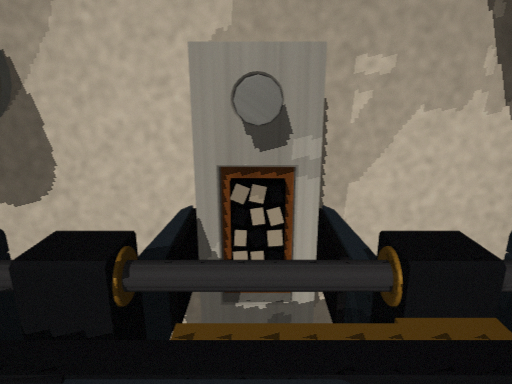

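Call:
{"op": "arm_command", "data": {"motion": [{"offset": [0, 0, -0.0012], "spin": 0}, {"offset": [0, 0, 0], "spin": 0}]}}

```text
time_s: 11.02
ee_pos: [530.1, 27.2, 56.0]
ee_rot: [180.0, -0.0, 75.3]
force: [-2.7, 0.6, 9.2]
gripper_width: 61.4
gripper_force: 35.0
```

Call:
{"op": "arm_command", "data": {"motion": [{"offset": [0, 0, 0], "spin": 0}, {"offset": [0, 0, 0], "spin": 0}, {"offset": [0, 0, 0], "spin": 0}], "jaw": 0.091}}

```text
time_s: 11.4
ee_pos: [530.1, 27.2, 54.9]
ee_rot: [-180.0, -0.0, 75.3]
force: [0.3, -0.8, -0.6]
gripper_width: 88.4
gripper_force: 0.0
```

Call:
{"op": "arm_command", "data": {"motion": [{"offset": [0, 0, -0.02], "spin": 0}, {"offset": [0, 0, -0.05], "spin": 0}, {"offset": [0, 0, -0.06], "spin": 0}, {"offset": [0, 0, -0.05], "spin": 0}]}}

```text
time_s: 11.9
ee_pos: [530.3, 27.2, 237.3]
ee_rot: [179.9, -0.0, 75.3]
force: [0.2, 0.6, -0.6]
gripper_width: 91.2
gripper_force: 0.0
```

```bash
python3 plan.py 557 277 235 209 14
```

```text
{"offset":[0.0177, -0.0027, 0.0002],"spin":-0.1667},{"offset":[0.018, 0.0003, 0.0001],"spin":-0.1667},{"offset":[0.0176, 0.0033, 0.0002],"spin":-0.1667},{"offset":[0.0169, 0.0062, 0.0002],"spin":-0.1667},{"offset":[0.0156, 0.0088, 0.0001],"spin":-0.1667},
{"offset":[0.0139, 0.0113, 0.0002],"spin":-0.1667},{"offset":[0.0118, 0.0135, 0.0001],"spin":-0.1667},{"offset":[0.0095, 0.0153, 0.0002],"spin":-0.1667},{"offset":[0.0067, 0.0166, 0.0002],"spin":-0.1667},{"offset":[0.004, 0.0175, 0.0001],"spin":-0.1667},
{"offset":[0.0009, 0.0179, 0.0002],"spin":-0.1667},{"offset":[-0.002, 0.0178, 0.0002],"spin":-0.1667},{"offset":[-0.005, 0.0173, 0.0001],"spin":-0.1667},{"offset":[-0.0077, 0.0162, 0.0002],"spin":-0.1667},end [557. 277. 235.] 209.02
```

Call:
{"op": "arm_command", "data": {"motion": [{"offset": [0.018, -0.003, 0], "spin": -0.167}, {"offset": [0.018, 0, 0], "spin": -0.167}, {"offset": [0.0175, 0.0035, 0], "spin": -0.167}, {"offset": [0.017, 0.006, 0], "spin": -0.167}, {"offset": [0.0155, 0.009, 0], "spin": -0.167}]}}

```text
time_s: 12.52
ee_pos: [539.2, 117.4, 234.8]
ee_rot: [-180.0, -0.0, 123.5]
force: [-0.3, -0.9, -0.5]
gripper_width: 91.0
gripper_force: 0.0
```

Call:
{"op": "arm_command", "data": {"motion": [{"offset": [0.014, 0.0115, 0], "spin": -0.167}, {"offset": [0.012, 0.0135, 0], "spin": -0.167}, {"offset": [0.0095, 0.0155, 0], "spin": -0.167}, {"offset": [0.0065, 0.0165, 0], "spin": -0.167}, {"offset": [0.004, 0.0175, 0], "spin": -0.167}]}}

```text
time_s: 13.15
ee_pos: [548.8, 206.9, 234.8]
ee_rot: [-180.0, -0.0, 171.3]
force: [-0.2, 0.4, -0.5]
gripper_width: 90.8
gripper_force: 0.0
```

Call:
{"op": "arm_command", "data": {"motion": [{"offset": [0.001, 0.018, 0], "spin": -0.167}, {"offset": [-0.002, 0.018, 0], "spin": -0.167}, {"offset": [-0.005, 0.0175, 0], "spin": -0.167}, {"offset": [-0.0075, 0.016, 0], "spin": -0.167}, {"offset": [0, 0, 0], "spin": 0}]}}

```text
time_s: 13.78
ee_pos: [555.9, 278.8, 234.6]
ee_rot: [180.0, -0.0, -150.8]
force: [-0.3, -0.6, 1.0]
gripper_width: 90.8
gripper_force: 0.0
```

Call:
{"op": "arm_command", "data": {"motion": [{"offset": [0, 0, 0], "spin": 0}, {"offset": [0, 0, 0], "spin": 0}]}}

```text
time_s: 14.02
ee_pos: [555.9, 277.3, 235.2]
ee_rot: [-180.0, -0.0, -150.9]
force: [-0.1, -0.3, 0.6]
gripper_width: 91.2
gripper_force: 0.0
```

```bash
python3 w.py w7 4,14 36,50
```

```text
[555.96261041 277.28680856 235.24515858] [-1.79994997e+02 -4.25662067e-03 -1.50842250e+02] [ 0.24199183 -0.57920844  0.13007691] table [ -1.04849348   1.97983829 341.90239887]
4,14 6856 px [258. 157.] [559.4 280. ] [190.4  62. ] 27.7 z 8.4
4,14 1636 px [425.  33.] [348.4 365.7] [55.9 41.6] 15.5 z 5.5
4,14 1408 px [205. 312.] [772.2 322.6] [104.4  46.3] 75.6 z 6.4
4,14 917 px [122.  60.] [525.3  93.8] [118.5  53.7] 45.3 z 11.9
36,50 1930 px [44. 27.] [530.7  30.2] [76.3 40.4] 75.6 z 48.1
36,50 1395 px [258. 168.] [559.1 279.8] [90.1 18. ] 27.7 z 42.1
36,50 303 px [108. 219.] [687.9 158.7] [11.9 54.9] 4.5 z 42.9
36,50 243 px [121.  89.] [553.7 121.4] [ 1.4 59.3] 75.4 z 43.7
```

View pics/w7.png

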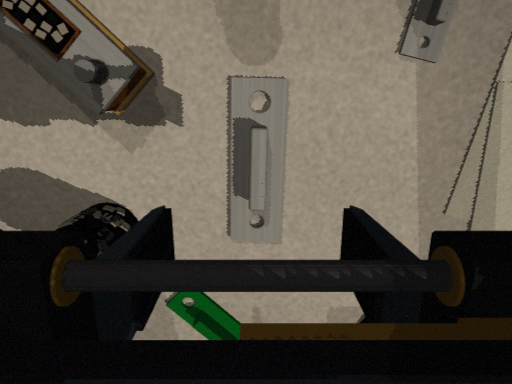

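```bash
python3 plan.py 559.3 279.9 75 207.7 4 559.3 279.9 27.5 207.7 2
```

```text
{"offset":[-0.001, 0.0002, 0.0401],"spin":0.0064},{"offset":[-0.0011, 0.0001, 0.04],"spin":0.0064},{"offset":[-0.001, 0.0002, 0.0401],"spin":0.0064},{"offset":[-0.0011, 0.0002, 0.04],"spin":0.0064},end [559.3 279.9  75. ] -152.31
{"offset":[0.0, -0.0, 0.0238],"spin":-0.0001},{"offset":[0.0, -0.0, 0.0237],"spin":-0.0001},end [559.3 279.9  27.5] -152.3
```

Call:
{"op": "arm_command", "data": {"motion": [{"offset": [-0.001, 0.0002, 0.04], "spin": 0.0064}, {"offset": [-0.001, 0.0002, 0.04], "spin": 0.0064}, {"offset": [-0.001, 0.0002, 0.04], "spin": 0.0064}, {"offset": [-0.001, 0.0002, 0.04], "spin": 0.0064}, {"offset": [0, 0, 0.02], "spin": 0}]}}

```text
time_s: 14.7
ee_pos: [558.1, 279.6, 52.9]
ee_rot: [180.0, -0.2, -152.3]
force: [0.4, -0.1, -0.0]
gripper_width: 90.9
gripper_force: 0.0
```

Call:
{"op": "arm_command", "data": {"motion": [{"offset": [0, 0, 0.018], "spin": 0}, {"offset": [0, 0, 0.009], "spin": 0}, {"offset": [0, 0, 0], "spin": 0}, {"offset": [0, 0, 0], "spin": 0}]}}

```text
time_s: 15.2
ee_pos: [559.7, 280.9, 29.1]
ee_rot: [-180.0, 0.1, -152.2]
force: [-0.5, 0.1, -0.1]
gripper_width: 91.1
gripper_force: 0.0
```

Call:
{"op": "arm_command", "data": {"motion": [{"offset": [0, 0, 0], "spin": 0}, {"offset": [0, 0, 0], "spin": 0}, {"offset": [0, 0, 0], "spin": 0}, {"offset": [0, 0, 0], "spin": 0}, {"offset": [0, 0, 0], "spin": 0}], "jaw": 0.005, "newtons": 45}}

```text
time_s: 15.82
ee_pos: [559.1, 280.6, 28.1]
ee_rot: [180.0, 0.0, -152.2]
force: [-0.9, 0.3, -1.5]
gripper_width: 43.7
gripper_force: 0.0
```

Call:
{"op": "arm_command", "data": {"motion": [{"offset": [0, 0, 0], "spin": 0}, {"offset": [0, 0, 0], "spin": 0}]}}

```text
time_s: 16.08
ee_pos: [559.1, 280.6, 28.1]
ee_rot: [180.0, 0.0, -152.2]
force: [-0.5, 0.5, -0.1]
gripper_width: 24.0
gripper_force: 0.0
```

Call:
{"op": "arm_command", "data": {"motion": [{"offset": [0, 0, 0], "spin": 0}, {"offset": [0, 0, 0], "spin": 0}, {"offset": [0, 0, 0], "spin": 0}]}}

```text
time_s: 16.45
ee_pos: [559.2, 280.5, 28.2]
ee_rot: [-180.0, 0.0, -152.2]
force: [1.0, -1.5, 0.4]
gripper_width: 17.5
gripper_force: 45.0
```

Call:
{"op": "arm_command", "data": {"motion": [{"offset": [0, 0, -0.02], "spin": 0}, {"offset": [0, 0, -0.04], "spin": 0}, {"offset": [0, 0, -0.045], "spin": 0}, {"offset": [0, 0, -0.025], "spin": 0}, {"offset": [0, 0, 0], "spin": 0}]}}

```text
time_s: 17.08
ee_pos: [559.8, 281.1, 159.7]
ee_rot: [180.0, 0.2, -152.2]
force: [0.1, 0.3, -3.4]
gripper_width: 17.5
gripper_force: 45.0
```

Call:
{"op": "arm_command", "data": {"motion": [{"offset": [0, 0, 0], "spin": 0}, {"offset": [0, 0, 0], "spin": 0}]}}

```text
time_s: 17.32
ee_pos: [558.1, 280.2, 156.0]
ee_rot: [180.0, -0.2, -152.2]
force: [-0.4, 0.6, -3.7]
gripper_width: 17.6
gripper_force: 45.0
```

```bash
python3 w.py w8 130,145; python3 plan.py 531 28 158 75.3 14
```

```text
[558.30681943 280.26565636 156.3044098 ] [ 179.98739168   -0.18929123 -152.21060711] [ 0.06357083 -0.48395736 -3.63672607] table [ -0.90471752  13.06092349 262.86485146]
130,145 16068 px [257. 127.] [515.6 257.8] [94.5 62.5] 27.8 z 136.5
{"offset":[0.0101, -0.015, -0.0001],"spin":0.1652},{"offset":[0.0075, -0.0165, -0.0001],"spin":0.1652},{"offset":[0.0047, -0.0175, -0.0002],"spin":0.1652},{"offset":[0.0018, -0.0181, -0.0001],"spin":0.1652},{"offset":[-0.0012, -0.0181, -0.0001],"spin":0.1652},
{"offset":[-0.0042, -0.0176, -0.0001],"spin":0.1652},{"offset":[-0.007, -0.0167, -0.0001],"spin":0.1652},{"offset":[-0.0097, -0.0153, -0.0002],"spin":0.1652},{"offset":[-0.0121, -0.0135, -0.0001],"spin":0.1652},{"offset":[-0.0141, -0.0114, -0.0001],"spin":0.1652},
{"offset":[-0.0158, -0.0088, -0.0001],"spin":0.1652},{"offset":[-0.0171, -0.0062, -0.0002],"spin":0.1652},{"offset":[-0.0178, -0.0033, -0.0001],"spin":0.1652},{"offset":[-0.0181, -0.0002, -0.0001],"spin":0.1652},end [531.1  28.  158. ] -284.72
```

View pics/w8.png

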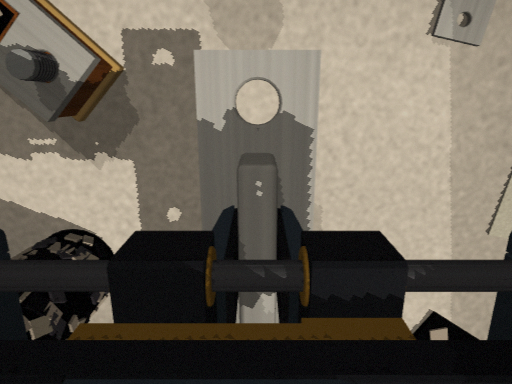

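Call:
{"op": "arm_command", "data": {"motion": [{"offset": [0.01, -0.015, -0.012], "spin": 0.165}, {"offset": [0.0075, -0.0165, -0.012], "spin": 0.165}, {"offset": [0.0045, -0.0175, -0.012], "spin": 0.165}, {"offset": [0.002, -0.018, -0.012], "spin": 0.165}, {"offset": [-0.001, -0.018, -0.012], "spin": 0.165}]}}

```text
time_s: 18.0
ee_pos: [548.8, 190.1, 217.5]
ee_rot: [-179.9, -0.1, 160.2]
force: [-0.5, 0.7, -4.5]
gripper_width: 17.9
gripper_force: 45.0
```

Call:
{"op": "arm_command", "data": {"motion": [{"offset": [-0.004, -0.0175, 0], "spin": 0.165}, {"offset": [-0.007, -0.0165, 0], "spin": 0.165}, {"offset": [-0.0095, -0.0155, 0], "spin": 0.165}, {"offset": [-0.012, -0.0135, 0], "spin": 0.165}, {"offset": [-0.014, -0.0115, 0], "spin": 0.165}]}}

```text
time_s: 18.62
ee_pos: [538.7, 100.5, 217.2]
ee_rot: [-179.9, -0.0, 112.9]
force: [-0.7, -0.3, -3.6]
gripper_width: 17.9
gripper_force: 45.0
```

Call:
{"op": "arm_command", "data": {"motion": [{"offset": [-0.016, -0.009, 0.012], "spin": 0.165}, {"offset": [-0.017, -0.006, 0.012], "spin": 0.165}, {"offset": [-0.018, -0.0035, 0.012], "spin": 0.166}, {"offset": [-0.018, 0, 0.012], "spin": 0.166}, {"offset": [0, 0, 0.012], "spin": 0}]}}

```text
time_s: 19.25
ee_pos: [531.2, 28.0, 157.1]
ee_rot: [-179.9, 0.0, 75.3]
force: [-0.1, 0.2, -3.1]
gripper_width: 17.6
gripper_force: 45.0
```

Call:
{"op": "arm_command", "data": {"motion": [{"offset": [0, 0, 0], "spin": 0}, {"offset": [0, 0, 0], "spin": 0}, {"offset": [0, 0, 0], "spin": 0}]}}

```text
time_s: 19.62
ee_pos: [532.0, 29.3, 158.7]
ee_rot: [179.9, -0.0, 75.4]
force: [-0.4, 0.4, -4.2]
gripper_width: 17.5
gripper_force: 45.0
```

```bash
python3 hole.py w8 257 101; python3 stud.py w9 0; sed -i 's/seed\[1\]-45:seed\[1\]-40/seed[1]-35:seed[1]-28/' hole.py; python3 hole.py w8 257 101
python3 - <<'E'
from h import *
# frame and studs re-measured through/around cover in w9: points at z 46..54 (frame) / 70..78
W=np.load('w9.npz')['W']
print(env.state()['ee_pos'])
q=cv2.morphologyEx((abs(W[...,2]-74)<4).astype(np.uint8),cv2.MORPH_OPEN,np.ones((3,3)))
nc,l,st,ce=cv2.connectedComponentsWithStats(q)
for i in range(1,nc):
    if st[i,4]>60: print(st[i,4],ce[i],np.round(cv2.minEnclosingCircle(W[l==i][:,:2].astype(np.float32))[0],1))
E
```

```text
w8 top z 19.7 hole ctr tool [70.3  0.3] dia 22.3 mean [70.4  0.3] area dia 22.3
plate x max [94.8] y at x~85: [-30.6  31.2]
edges on col [(50, np.float64(94.8)), (79, np.float64(81.4)), (125, np.float64(58.8)), (153, np.float64(44.3))]
[532.   29.3 158.7] [ 1.7993e+02 -3.0000e-02  7.5390e+01] [-0.4  0.4 -4.2] stud [69.4 -0.6] [69.5 -0.6 84.3] dia 19.6
zs 84.7
w8 top z 19.8 hole ctr tool [70.3  0.3] dia 22.4 mean [70.4  0.3] area dia 22.3
plate x max [94.8] y at x~85: [-30.6  31.2]
edges on col [(50, np.float64(94.8)), (79, np.float64(81.4)), (125, np.float64(58.8)), (153, np.float64(44.3))]
[531.97254914  29.25495242 158.66116659]
481 [30.26819127 80.17047817] [394.9 150.1]
646 [255.9752322  100.71052632] [549.2  96.5]
256 [480.58984375 323.765625  ] [ 685. -126.]
```

Call:
{"op": "arm_command", "data": {"motion": [{"offset": [-0.0009, -0.0009, 0.02], "spin": 0}, {"offset": [0, 0, 0.02], "spin": 0}, {"offset": [0, 0, 0.008], "spin": 0}, {"offset": [0, 0, 0], "spin": 0}, {"offset": [0, 0, 0], "spin": 0}]}}

```text
time_s: 20.3
ee_pos: [531.3, 28.2, 111.0]
ee_rot: [179.9, -0.0, 75.3]
force: [-0.2, -0.3, -2.7]
gripper_width: 17.9
gripper_force: 45.0
```

Call:
{"op": "arm_command", "data": {"motion": [{"offset": [0, 0, 0], "spin": 0}, {"offset": [0, 0, 0], "spin": 0}]}}

```text
time_s: 20.55
ee_pos: [530.8, 28.2, 110.6]
ee_rot: [179.9, -0.0, 75.3]
force: [0.4, -1.0, -3.1]
gripper_width: 17.9
gripper_force: 45.0
```

```bash
python3 stud.py w10 0;  python3 stud.py w11 0
```

```text
[530.8  28.2 110.6] [ 1.7995e+02 -2.0000e-02  7.5320e+01] [ 0.4 -1.  -3.1] stud [70.8  0.3] [71.   0.3 36.3] dia 19.8
zs 36.6
[530.7  28.1 110.5] [ 1.7997e+02 -1.0000e-02  7.5320e+01] [ 0.3 -0.4 -2.2] stud [70.9  0.3] [71.   0.4 36.2] dia 20.0
zs 36.5
```

Call:
{"op": "arm_command", "data": {"motion": [{"offset": [0.0005, 0, 0.004], "spin": 0}, {"offset": [0, 0, 0.004], "spin": 0}, {"offset": [0, 0, 0.003], "spin": 0}, {"offset": [0, 0, 0.003], "spin": 0}, {"offset": [0, 0, 0], "spin": 0}]}}

```text
time_s: 21.28
ee_pos: [530.5, 28.6, 95.8]
ee_rot: [-180.0, 0.0, 75.3]
force: [0.0, -0.7, -3.2]
gripper_width: 17.8
gripper_force: 45.0
```

Entered both studs without force; down to the frame.

Call:
{"op": "arm_command", "data": {"motion": [{"offset": [0, 0, 0.005], "spin": 0}, {"offset": [0, 0, 0.005], "spin": 0}, {"offset": [0, 0, 0.004], "spin": 0}, {"offset": [0, 0, 0], "spin": 0}]}}

```text
time_s: 21.78
ee_pos: [530.3, 28.6, 81.7]
ee_rot: [-179.9, 0.0, 75.3]
force: [-0.6, 0.2, -2.9]
gripper_width: 17.7
gripper_force: 45.0
```

Call:
{"op": "arm_command", "data": {"motion": [{"offset": [0, 0, 0.0015], "spin": 0}, {"offset": [0, 0, 0.0015], "spin": 0}, {"offset": [0, 0, 0.001], "spin": 0}, {"offset": [0, 0, 0], "spin": 0}]}}

```text
time_s: 22.28
ee_pos: [530.7, 28.7, 78.2]
ee_rot: [180.0, -0.0, 75.3]
force: [-1.1, 1.4, -3.6]
gripper_width: 18.2
gripper_force: 45.0
```

Call:
{"op": "arm_command", "data": {"motion": [{"offset": [0, 0, 0.0008], "spin": 0}, {"offset": [0, 0, 0.0006], "spin": 0}, {"offset": [0, 0, 0], "spin": 0}, {"offset": [0, 0, 0], "spin": 0}]}}

```text
time_s: 22.78
ee_pos: [530.7, 28.6, 78.1]
ee_rot: [180.0, -0.0, 75.3]
force: [-3.4, -0.5, 7.3]
gripper_width: 18.0
gripper_force: 45.0
```

```bash
python3 w.py w12 54,63 70,78
```

```text
[530.69500709  28.64689473  78.12756332] [ 1.79961397e+02 -1.54332928e-02  7.53203303e+01] [-2.45332591 -0.88135372  6.04608854] table [ -0.84755708   1.28250767 184.8303346 ]
54,63 15943 px [257. 126.] [543.1  74.6] [94.8 62.5] 75.4 z 58.4
70,78 1431 px [258. 102.] [548.8  96.8] [18.9 19. ] 75.4 z 74.3
70,78 72 px [285. 212.] [548.6  41.6] [2.  7.6] 88.8 z 74.0
70,78 63 px [229. 212.] [521.5  48.7] [1.7 6.6] 64.1 z 74.2
```

Call:
{"op": "arm_command", "data": {"motion": [{"offset": [0, 0, -0.0012], "spin": 0}, {"offset": [0, 0, 0], "spin": 0}]}}

```text
time_s: 23.08
ee_pos: [530.8, 28.6, 78.1]
ee_rot: [180.0, -0.0, 75.3]
force: [-1.4, 0.3, 0.6]
gripper_width: 17.6
gripper_force: 45.0
```

Call:
{"op": "arm_command", "data": {"motion": [{"offset": [0, 0, 0], "spin": 0}, {"offset": [0, 0, 0], "spin": 0}, {"offset": [0, 0, 0], "spin": 0}, {"offset": [0, 0, 0], "spin": 0}], "jaw": 0.07}}

```text
time_s: 23.58
ee_pos: [530.7, 28.6, 78.0]
ee_rot: [180.0, -0.0, 75.3]
force: [0.4, 0.5, -0.6]
gripper_width: 55.1
gripper_force: 0.0
```

Call:
{"op": "arm_command", "data": {"motion": [{"offset": [0, 0, -0.02], "spin": 0}, {"offset": [0, 0, -0.05], "spin": 0}, {"offset": [0, 0, -0.05], "spin": 0}, {"offset": [0, 0, -0.03], "spin": 0}, {"offset": [0, 0, 0], "spin": 0}]}}

```text
time_s: 24.2
ee_pos: [532.0, 28.6, 230.4]
ee_rot: [179.7, -0.1, 75.3]
force: [0.0, 0.5, -0.2]
gripper_width: 70.3
gripper_force: 0.0
```

Call:
{"op": "arm_command", "data": {"motion": [{"offset": [0, 0, 0], "spin": 0}, {"offset": [0, 0, 0], "spin": 0}, {"offset": [0, 0, 0], "spin": 0}]}}

```text
time_s: 24.58
ee_pos: [530.2, 28.6, 226.7]
ee_rot: [-179.9, 0.0, 75.3]
force: [0.3, -0.2, -0.6]
gripper_width: 70.1
gripper_force: 0.0
```

```bash
python3 w.py w13 54,63 70,78 88,97
python3 - <<'E'
from h import *
W=np.load('w13.npz')['W']
P=W[(abs(W[...,2]-58)<4)&(abs(W[...,0]-531)<80)&(abs(W[...,1]-29)<110)]
A=np.c_[P[:,:2]-P[:,:2].mean(0),np.ones(len(P))]; print('tilt rad',np.linalg.lstsq(A,P[:,2],rcond=None)[0])
E
```

```text
[530.33024189  28.63749727 226.99253303] [-1.79901315e+02  2.52640651e-02  7.53247478e+01] [-0.02473434 -0.61264114 -0.07410944] table [ -1.04996073   1.63792054 333.45249084]
54,63 9326 px [259. 161.] [531.4  28. ] [190.   62.2] 75.3 z 58.4
54,63 773 px [87. 82.] [394.7 149.4] [66.2 35.2] 71.5 z 58.7
54,63 107 px [407.   8.] [692.5 136.5] [ 2.3 20.4] 37.0 z 58.5
70,78 392 px [259.  98.] [549.2  96.6] [17.9 18.6] 75.5 z 74.3
70,78 164 px [424.   7.] [702.7 130. ] [ 4.9 27.4] 54.5 z 73.7
70,78 160 px [258. 243.] [513.7 -38.4] [12.9 13.7] 22.2 z 74.2
70,78 102 px [86. 92.] [404.1 139.2] [21.6  2.7] 57.8 z 74.5
88,97 1937 px [259. 177.] [531.2  29. ] [88.7 17.6] 75.8 z 92.2
tilt rad [ 5.35581458e-04 -6.07278952e-04  5.83828851e+01]
```

Cover centre is within about 1 mm of the bed centre, level, at the right height and with the same direction as the press. Both studs pass through it. Handing in.

```bash
python3 -c "
from workcell import env
print(env.job_done())"
```

```text
the job is handed in; nothing more can be done
None
```

The frame is down on the bed and the cover on the frame; the last wrist measurement put the cover level, at its seated height and about 1 mm off the bed's centre, the gripper is clear and the job is handed in (no verdict returned), though I viewed 11 pictures against the limit of 10.

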